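Set the test chart block to the scribed line along the lens rail

TASK

Set the white test chart block for a lens check: from the robot's side push it square against the strip on the steel rail and press it there with about 10 N, then push it along the rail towards the lens, keeping it against the strip, until its front edge meets the scribed line, without running past the line. Finish by pressing it home against the strip once more with about 10 N, then let go of it. Never press it against the strip with more than about 15 N, keep it flat on the counter, and leave the lens carriage, lens cap, focus knob and loupe alone.

Things in the scene. Friction and masses are not known exactly. Their poses are not given: they have to be found in the camera images.
- rail: Rigid steel rail, 540 mm long (its y = -240 to +300 mm), 20 mm wide, 34 mm high. Origin at counter height on its upright face towards the robot (plane x = 0; x points into the rail, y along it towards the lens, roughly to the robot's left). On that face a rigid aluminium strip, 4 to 28 mm up, stands 2 to 13 mm proud towards the robot (to x = -2 to -13 mm), parallel to it; how far is not measured: feel for it.
- mark: Dark straight line scribed in the counter top, 2.2 mm wide, from the rail's face 175 mm out towards the robot, square to the rail. Origin on the line's middle, at the rail's face, at counter height. Axes parallel to the rail's: y points along the rail towards the lens. Flat: no stop.
- block_centre (a point): Centre of the loose matte white resin chart block: 96 mm along its x (towards the rail), 100 mm along its y (towards the lens), 50 mm high, 0.24 to 0.39 kg, too wide to grip. Chart of black rings and bars on its front (+y) face. Starts clear, skewed up to 0.2 rad, short of the line. Stays where left. Counter friction takes 2 to 5 N of any push; a press felt as 9 to 13 N loads the strip safely.
- corner_front (a point): Bottom corner of the block at its front face on the rail side: 48 mm along x and 50 mm along y from the block's centre, at its underside. The front bottom edge runs from here along the block's -x.
- corner_rear (a point): Bottom corner of the block at its rear face on the rail side: 48 mm along x and -50 mm along y from the block's centre, at its underside.
- carriage_lens (a point): Middle of the lens's front glass on the sliding lens carriage (grey, on the rail, with a black lens 50 mm across and 60 mm long on an arm over the counter, up to 66 mm high), 50 mm to the robot's side of the rail's face, 30 mm up, beyond the line. Bystander: the carriage slides easily, do not move it.
- cap_centre (a point): Centre of a glossy chrome lens cap, a disc 62 mm across and 10 mm high. Bystander.
- knob_centre (a point): Centre of a loose black focus knob, 40 mm across and 24 mm high. Bystander.
- loupe_centre (a point): Centre of a brown glass bottle-shaped loupe, 44 mm across and 70 mm high. Bystander.
There are look-alikes about, which are no part of the job. Of the things shaped like the part that bears block_centre, the white one is meant.

How it is judged:
By the outcome, as a careful person would: the job done as asked, in the order asked, and still so for the second after the job is handed in, with the robot touching nothing.
It also fails if it takes over 72 s, if anything falls off the work surface, if the arm or the gripper's body presses on something with over 40 N, if the wrist force passes 120 N, or if a joint passes its speed limit or range.

ROBOT

A 6-joint arm with a two-finger parallel gripper is mounted at the origin on the work surface. World frame = base frame: x ahead of the robot, y to its left, z up, the work surface at z = 0. Lengths are in m, angles in rad, forces in N, time in s.
With the tool pointing down it reaches from about 0.375 to 0.825 m from the base axis. Payload 5.5 kg.
Tool frame: the origin (TCP) lies midway between the tips of the shut fingers; the grasp point (between the pads) lies 19 mm behind it; x points along the fingers, y is the direction in which the jaws open and shut, and the axes are right-handed (so a half turn about x gives the same grasp; the last joint's range is limited). The gripper opens to 85 mm and grips with 20 to 120 N. Pads are 22 mm wide; open, the fingers measure 114 mm over their backs; the gripper's body (76 mm by 85 mm) begins 54 mm behind the grasp point. The pads swing forward as they close: fully open they stand 13 mm farther back than shut.
Start: joints at [1.138, 0.314, -0.047, 1.21, 0, 1.571], TCP at [0.252, 0.545, 0.231] pointing down, gripper open.
Joint ranges: [-2.67, 2.67], [-0.69, 1.73], [-1.03, 1.25], [-2.08, 2.16], [-1.42, 1.45], [-3.14, 3.14]. Speed limits (rad/s): [2.39, 2.39, 3.01, 3.14, 3.14, 3.14].

INTERFACE

Orientations are given as a rotation vector (axis times angle).
In Python, from bench import telemetry, cams, workorder gives the robot as it stands.
- The arm moves only by the tool arm_command, never from a script. Its argument "increments" is a list of rows, each a list of 5 numbers: the shift along the tool's x, y, z in m, then the turn about the tool's x in degrees, then the closure, from -1 (fully open) to 1 (shut). In form: [[x, y, z, roll, gripper], ...]. A call has exactly 10 rows; each row is the pose to reach, as a shift and turn from the pose commanded when the call began, along the tool's axes at that moment; what a row does not reach only later rows make up. A row lasts 1/10 s, in which the tool goes at most 50 mm and 8.59 degrees, less where a joint would pass 70% of its speed; a pose out of reach is approached as far as the arm can. A call with a gripper value outside its range is refused whole. The fingers move at their own pace and stop on an object; "force" is the grip in N (left out, the last holds). Time passes only in rows, so rows that repeat a pose let the fingers close, or fill a call up. It gives the time, the measured TCP pose, the force and the opening at its end, in the units of the state.
- telemetry.sense(): the state, without advancing time (a new reading comes with each control period).
- cams.get_image(name): name is "scene" or "top"; returns a dict with "pixels" (420x560x3 uint8, red, green, blue), "z_map" (420x560 float32, m along the optical axis (not along the pixel's ray), 0 where there is no reading), "camera_matrix" (3x3 intrinsics, pixels), "k1" (the pictures are not rectified: a ray, as slopes to the right and down, at radius r is drawn at 1 + k1 r^2 times it, then the intrinsics apply), "pose" (4x4, takes a point from camera to world coordinates). Camera axes: x right, y down, z forward; pixel columns grow to the right and rows downward; lengths in m; the calibration is good to about 2 mm. A picture is of the moment at which its call begins.
- workorder.sign_off(): hands the job in, once; it reports no verdict.
The state is a dict: "time_s": time; "qpos": joint angles; "joint_vel": joint speeds; "joint_efforts": joint torques, N m; "position": TCP position; "ee_rot": TCP orientation; "force": force on the tool from outside, world axes, zero at the start; "moment": the same for the moment, N m; "gripper_width": finger opening in m.
Only numpy, scipy, OpenCV 4.12 (cv2) and the standard library are available. Lean on these libraries where they do the work, as an engineer would, in place of code of your own. Each camera call takes 0.05 s, during which the arm holds its last target.

## Working session

There is one attempt and no reset: what is moved stays moved. The work goes in short steps, Python scripts to look and compute and a tool call to move; the robot and the scene stay as the last step left them, time stands still between calls to the robot, and variables do not carry over. Pictures are saved under pics/ and viewed, and the job is handed in when it is done.

Besides the shell and the picture viewer there is one more tool, called after "Emit:" as name([rows], argument=value, ...), one row to a line, values as JSON. arm_command: Moves the arm, as the interface text tells. Its arguments: {"type":"object","properties":{"increments":{"type":"array"},"force":{"type":"number"}},"required":["increments"]}

```bash
ls; mkdir -p pics; python3 - <<'E'
from bench import telemetry, cams
import cv2,numpy as np,pickle
print(telemetry.sense())
d={}
for n in ("scene","top"):
    i=cams.get_image(n); d[n]=i
    cv2.imwrite(f"pics/{n}0.png",i["pixels"][...,::-1]); print(n,i["camera_matrix"],i["k1"],i["pose"])
pickle.dump(d,open("im0.pkl","wb"))
E
```

```text
pics
{'time_s': 0.0, 'qpos': array([ 1.13799879e+00,  3.14213823e-01, -4.80974887e-02,  1.21024554e+00,
       -1.34012123e-05,  1.57077667e+00]), 'joint_vel': array([-4.55127319e-04, -7.16781624e-04,  1.54915078e-04,  2.52987515e-05,
        3.88980195e-04, -1.84232895e-03]), 'joint_efforts': array([-6.36707864e-04, -5.39594436e+01,  3.39746439e+01,  1.91476650e-02,
       -2.41601128e-04,  1.02510533e-06]), 'position': array([0.25139535, 0.54412185, 0.23043385]), 'ee_rot': array([ 0.33807778,  1.54438152, -0.34080073]), 'force': array([-0.45538491, -0.23912115,  0.26679502]), 'moment': array([-0.02127034,  0.00056863, -0.00587604]), 'gripper_width': 0.08501898704976003}
scene [[430.92366234   0.         288.14111039]
 [  0.         430.92366234 214.76709591]
 [  0.           0.           1.        ]] -0.01756278614348399 [[ 0.20614846  0.65163153 -0.72998573  1.29319083]
 [ 0.9783366  -0.15172705  0.14084173 -0.16609002]
 [-0.01898167 -0.74320606 -0.66879327  0.68199609]
 [ 0.          0.          0.          1.        ]]
top [[449.41613558   0.         277.54762257]
 [  0.         449.41613558 211.37482757]
 [  0.           0.           1.        ]] -0.12852809602223786 [[-2.77180236e-03 -9.96821838e-01  7.96149474e-02  5.36074941e-01]
 [-9.99630174e-01  6.08199810e-04 -2.71872368e-02 -4.80465555e-03]
 [ 2.70524095e-02 -7.96608613e-02 -9.96454873e-01  8.66424361e-01]
 [ 0.00000000e+00  0.00000000e+00  0.00000000e+00  1.00000000e+00]]
```

View pics/scene0.png

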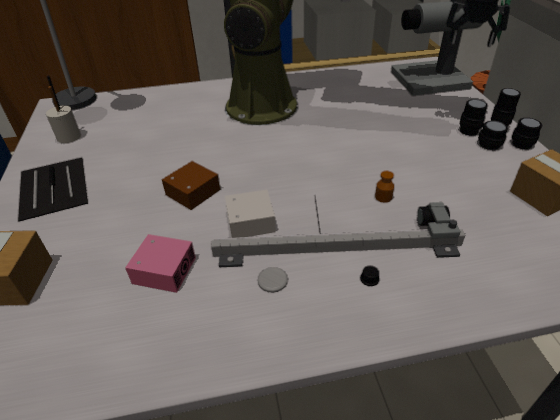

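View pics/top0.png

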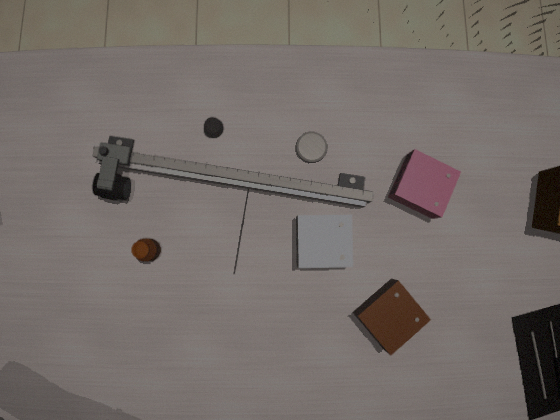

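The top view shows three block-shaped things: white (324,242), pink (425,184) and brown (392,317). The white one is meant. The rail runs from (370,197) to (95,152), the scribed line from (248,190) to (235,273), and the lens is at (110,186). Next is a close crop.

```bash
cat > h.py <<'E'
import numpy as np,cv2,pickle
def ray(im,u,v):
    K=im["camera_matrix"];x=(u-K[0,2])/K[0,0];y=(v-K[1,2])/K[1,1]
    D=np.array([im["k1"],0,0,0,0.])
    p=cv2.undistortPoints(np.array([[[u,v]]],float),K,D,None,None,None) if 0 else None
    rd=np.hypot(x,y);r=rd
    for _ in range(20): r=rd/(1+im["k1"]*r*r)
    s=r/rd if rd>0 else 1
    return np.array([x*s,y*s,1.])
def onz(im,u,v,z):
    T=im["pose"];d=T[:3,:3]@ray(im,u,v);o=T[:3,3]
    return o+d*(z-o[2])/d[2]
def proj(im,p):
    T=im["pose"];c=T[:3,:3].T@(np.array(p)-T[:3,3]);x=c[:2]/c[2];x=x*(1+im["k1"]*(x@x));K=im["camera_matrix"]
    return np.array([K[0,0]*x[0]+K[0,2],K[1,1]*x[1]+K[1,2]])
E
python3 - <<'E'
import pickle,cv2
d=pickle.load(open("im0.pkl","rb"))
t=d["top"]["pixels"][170:290,220:380,::-1]
cv2.imwrite("pics/tc.png",cv2.resize(t,None,fx=5,fy=5,interpolation=cv2.INTER_CUBIC))
t=d["scene"]["pixels"][180:280,200:340,::-1]
cv2.imwrite("pics/sc.png",cv2.resize(t,None,fx=5,fy=5,interpolation=cv2.INTER_CUBIC))
t=d["top"]["pixels"][120:220,80:240,::-1]
cv2.imwrite("pics/tl.png",cv2.resize(t,None,fx=5,fy=5,interpolation=cv2.INTER_CUBIC))
E
```

```text
(no output)
```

View pics/tc.png

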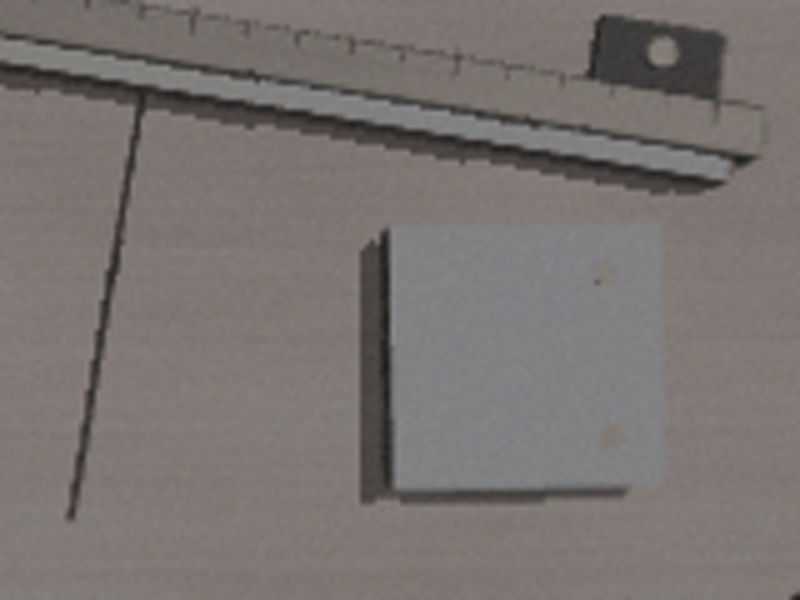

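View pics/sc.png

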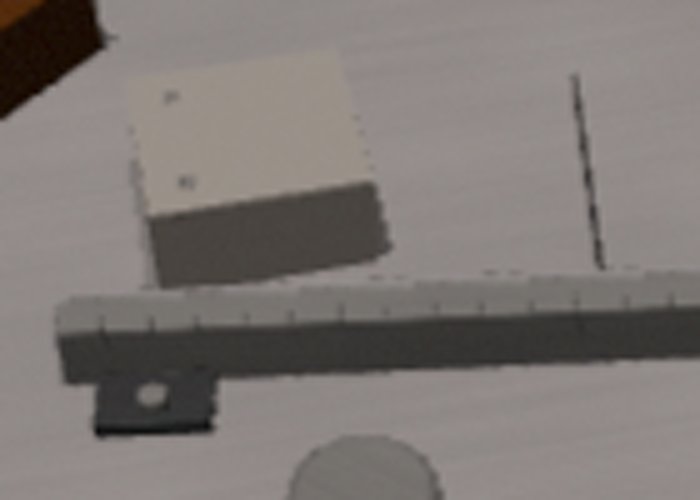

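View pics/tl.png

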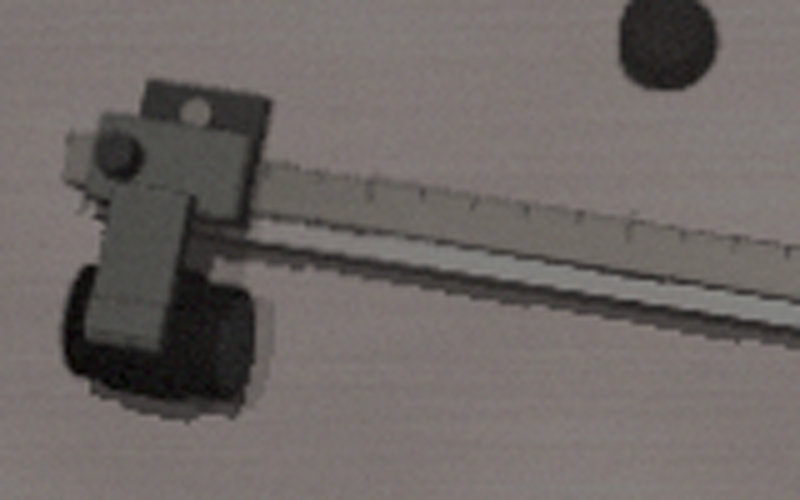

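```bash
python3 - <<'E'
from h import *
d=pickle.load(open("im0.pkl","rb"));t=d["top"];s=d["scene"]
c=lambda x,y,z,ox=220,oy=170,im=t:onz(im,ox+(x+.5)/5-.5,oy+(y+.5)/5-.5,z)
B=[c(390,228,.05),c(662,225,.05),c(664,487,.05),c(393,489,.05)]
for b in B: print("blk",b.round(4))
print([np.linalg.norm(B[i]-B[(i+1)%4]).round(4) for i in range(4)], sum(B)/4)
def ang(v): return np.degrees(np.arctan2(v[1],v[0])).round(2)
print("blk y ang",ang(B[0]-B[1]),ang(B[3]-B[2])," x ang",ang(B[0]-B[3]),ang(B[1]-B[2]))
L=[c(140,95,0),c(71,520,0)];print("line",L,ang(L[0]-L[1]),np.linalg.norm(L[0]-L[1]))
Ls=[c(600,265,0,200,180,s),c(575,75,0,200,180,s)];print("line scene",Ls,ang(Ls[0]-Ls[1]))
R=[c(0,35,.034),c(740,160,.034)];print("railface",R,ang(R[0]-R[1]))
Rl=[c(255,218,.034,80,120),c(800,297,.034,80,120)];print("railface left",Rl,ang(Rl[0]-Rl[1]))
Rb=[c(255,162,.034,80,120),c(765,103,.034)];print("railback",Rb,ang(Rb[0]-Rb[1]))
S=[c(0,62,.028),c(722,180,.028)];print("strip",S,ang(S[0]-S[1]))
Sb=[c(160,287,.0,200,180,s)]
bs=[c(128,77,.05,200,180,s),c(340,50,.05,200,180,s),c(375,182,.05,200,180,s),c(150,216,.05,200,180,s)];print("blk scene",[b.round(4) for b in bs])
for n,(u,v,z) in dict(cap=(312,147,.01),knob=(213,127,.024),loupe=(146,249,.06),pinkc=(425,184,.05),brown=(392,317,.05)).items(): print(n,onz(t,u,v,z).round(3))
E
```

```text
blk [ 0.5943 -0.0637  0.05  ]
blk [ 0.5953 -0.1639  0.05  ]
blk [ 0.4995 -0.1633  0.05  ]
blk [ 0.4995 -0.0642  0.05  ]
[np.float64(0.1002), np.float64(0.0958), np.float64(0.0991), np.float64(0.0948)] [ 0.54712538 -0.11377379  0.05      ]
blk y ang 90.57 90.0  x ang 0.34 -0.32
line [array([0.64967956, 0.02957818, 0.        ]), array([0.48577424, 0.05572068, 0.        ])] -9.06 0.16597706444765564
line scene [array([0.62381862, 0.03433577, 0.        ]), array([0.49023766, 0.05726426, 0.        ])] -9.74
railface [array([0.66786232, 0.08066462, 0.034     ]), array([ 0.62093818, -0.19713295,  0.034     ])] 80.41
railface left [array([0.69399251, 0.24975499, 0.034     ]), array([0.66330505, 0.04323774, 0.034     ])] 81.55
railback [array([0.71552681, 0.25048986, 0.034     ]), array([ 0.64258678, -0.20718278,  0.034     ])] 80.94
strip [array([0.65854676, 0.08117939, 0.028     ]), array([ 0.61393131, -0.19144142,  0.028     ])] 80.71
blk scene [array([ 0.5031, -0.1612,  0.05  ]), array([ 0.506 , -0.0618,  0.05  ]), array([ 0.6006, -0.0627,  0.05  ]), array([ 0.6001, -0.1614,  0.05  ])]
cap [ 0.73  -0.096  0.01 ]
knob [0.766 0.096 0.024]
loupe [0.533 0.21  0.06 ]
pinkc [ 0.653 -0.304  0.05 ]
brown [ 0.407 -0.236  0.05 ]
```

```bash
cat >> h.py <<'E'
from scipy.spatial.transform import Rotation as Ro
YAW=np.radians(-9.06)
n=np.array([np.cos(YAW),np.sin(YAW),0]);t=np.array([-np.sin(YAW),np.cos(YAW),0])
def state():
    from bench import telemetry
    s=telemetry.sense();R=Ro.from_rotvec(s["ee_rot"]).as_matrix();p=s["position"]
    print("t",round(s["time_s"],2),"pos",p.round(4),"n,t,z",[round(float(v),4) for v in (n@p,t@p,p[2])],"F n,t,z",[round(float(v),2) for v in (n@s["force"],t@s["force"],s["force"][2])],"w",round(s["gripper_width"],4))
    print("tool in (n,t,z):x",[round(float(v),3) for v in (n@R[:,0],t@R[:,0],R[2,0])],"y",[round(float(v),4) for v in (n@R[:,1],t@R[:,1],R[2,1])],"z",[round(float(v),4) for v in (n@R[:,2],t@R[:,2],R[2,2])],"q6",s["qpos"].round(3))
    return s,R,p
E
python3 - <<'E'
from h import *
s,R,p=state(); print(R.round(4))
for sg in(1,-1):
    y=sg*t; x=np.array([0,0,-1.]);z=np.cross(x,y);Rd=np.array([x,y,z]).T
    print(sg,Ro.from_matrix(R.T@Rd).as_rotvec(degrees=True).round(2))
for nm,q in dict(line=(.6497,.0296,0),line2=(.4858,.0557,0),strip1=(.65855,.08118,0),strip2=(.61393,-.19144,0),bc=(.5471,-.1138,0),bfr=(.5943,-.0637,0),brr=(.5953,-.1639,0),brn=(.4995,-.1633,0),bfn=(.4995,-.0642,0),railf=(.66786,.08066,0),railf2=(.62094,-.19713,0)).items(): print(nm,(n@q).round(4),(t@q).round(4))
E
```

```text
t 0.1 pos [0.2514 0.5442 0.2305] n,t,z [0.1626, 0.577, 0.2305] F n,t,z [0.57, 0.48, -1.58] w 0.0855
tool in (n,t,z):x [-0.0, -0.001, -1.0] y [0.2713, 0.9625, -0.0015] z [0.9625, -0.2713, 0.0] q6 [ 1.138  0.314 -0.048  1.21  -0.     1.571]
[[-6.000e-04  4.194e-01  9.078e-01]
 [-1.400e-03  9.078e-01 -4.194e-01]
 [-1.000e+00 -1.500e-03  0.000e+00]]
1 [-1.574e+01 -1.000e-02  9.000e-02]
-1 [1.6426e+02 1.3000e-01 2.0000e-02]
line 0.6369 0.1315
line2 0.471 0.1315
strip1 0.6376 0.1839
strip2 0.6364 -0.0924
bc 0.5582 -0.0262
bfr 0.5969 0.0307
brr 0.6137 -0.0681
brn 0.519 -0.0826
bfn 0.5034 0.0153
railf 0.6468 0.1848
railf2 0.6442 -0.0969
```

Emit:
arm_command([
  [0,-0.033,0.03,-1.6,0.1],
  [0,-0.067,0.06,-3.2,0.1],
  [0,-0.1,0.09,-4.8,0.1],
  [0,-0.133,0.12,-6.4,0.1],
  [0,-0.167,0.15,-8,0.1],
  [0,-0.2,0.18,-9.6,0.1],
  [0,-0.233,0.21,-11.2,0.1],
  [0,-0.267,0.24,-12.8,0.1],
  [0,-0.3,0.27,-14.4,0.1],
  [0,-0.333,0.3,-15.7,0.1],
])

```text
time_s: 1.1
position: [0.3842, 0.1148, 0.2312]
ee_rot: [0.124, 1.567, -0.124]
force: [0.6, -0.4, 0.3]
gripper_width: 0.0384
```

```bash
python3 -c "
from h import *
state()"
```

```text
t 1.1 pos [0.3842 0.1148 0.2312] n,t,z [0.3614, 0.1738, 0.2312] F n,t,z [0.68, -0.25, 0.26] w 0.0384
tool in (n,t,z):x [0.0, 0.0, -1.0] y [-0.0007, 1.0, 0.0] z [1.0, 0.0007, 0.0001] q6 [ 0.29  -0.063 -0.48   1.154 -0.     0.448]
```

Emit:
arm_command([
  [0,-0.04,0.02,0,0.1],
  [0,-0.08,0.04,0,0.1],
  [0,-0.12,0.06,0,0.1],
  [0,-0.16,0.08,0,0.1],
  [0.04,-0.2,0.098,0,0.1],
  [0.085,-0.2,0.098,0,0.1],
  [0.13,-0.2,0.098,0,0.1],
  [0.175,-0.2,0.098,0,0.1],
  [0.205,-0.2,0.098,0,0.1],
  [0.219,-0.2,0.098,0,0.1],
])

```text
time_s: 2.1
position: [0.4465, -0.0959, 0.0091]
ee_rot: [0.126, 1.572, -0.124]
force: [-1.4, -0.7, 0.2]
gripper_width: 0.0384
```

```bash
python3 - <<'E'
from h import *
s,R,p=state()
from bench import cams
i=cams.get_image("top");cv2.imwrite("pics/t1.png",i["pixels"][150:330,200:440,::-1].repeat(3,0).repeat(3,1))
for _ in range(4): state()
E
```

```text
t 2.1 pos [ 0.4465 -0.0959  0.0091] n,t,z [0.456, -0.0244, 0.0091] F n,t,z [-1.28, -0.92, 0.16] w 0.0384
tool in (n,t,z):x [-0.005, 0.0, -1.0] y [0.0009, 1.0, 0.0003] z [1.0, -0.0009, -0.0053] q6 [-0.212  0.271 -0.675  0.63  -0.    -0.053]
t 2.15 pos [ 0.446  -0.0957  0.0082] n,t,z [0.4555, -0.0243, 0.0082] F n,t,z [-0.78, -0.15, -0.99] w 0.0386
tool in (n,t,z):x [-0.006, 0.0, -1.0] y [0.0008, 1.0, 0.0004] z [1.0, -0.0008, -0.0065] q6 [-0.211  0.273 -0.675  0.629  0.    -0.053]
t 2.15 pos [ 0.446  -0.0957  0.0082] n,t,z [0.4555, -0.0243, 0.0082] F n,t,z [-0.78, -0.15, -0.99] w 0.0386
tool in (n,t,z):x [-0.006, 0.0, -1.0] y [0.0008, 1.0, 0.0004] z [1.0, -0.0008, -0.0065] q6 [-0.211  0.273 -0.675  0.629  0.    -0.053]
t 2.15 pos [ 0.446  -0.0957  0.0082] n,t,z [0.4555, -0.0243, 0.0082] F n,t,z [-0.78, -0.15, -0.99] w 0.0386
tool in (n,t,z):x [-0.006, 0.0, -1.0] y [0.0008, 1.0, 0.0004] z [1.0, -0.0008, -0.0065] q6 [-0.211  0.273 -0.675  0.629  0.    -0.053]
t 2.15 pos [ 0.446  -0.0957  0.0082] n,t,z [0.4555, -0.0243, 0.0082] F n,t,z [-0.78, -0.15, -0.99] w 0.0386
tool in (n,t,z):x [-0.006, 0.0, -1.0] y [0.0008, 1.0, 0.0004] z [1.0, -0.0008, -0.0065] q6 [-0.211  0.273 -0.675  0.629  0.    -0.053]
```

View pics/t1.png

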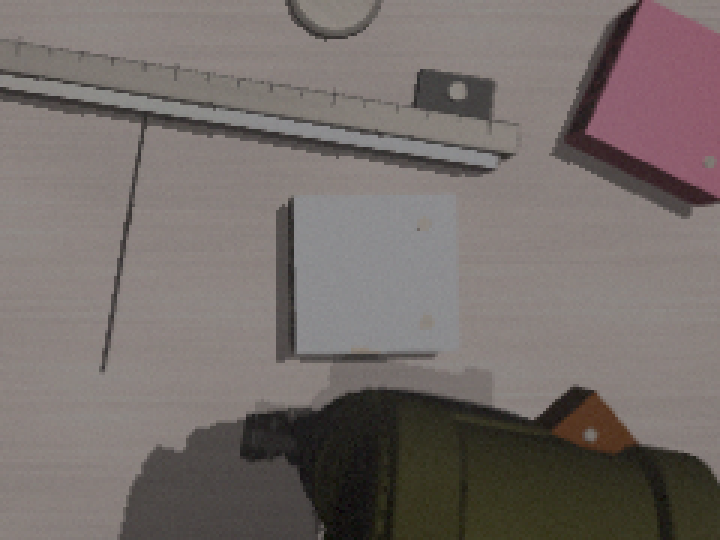

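Emit:
arm_command([
  [-0.004,0,0.008,0,0.1],
  [-0.004,0,0.016,0,0.1],
  [-0.004,0,0.024,0,0.1],
  [-0.004,0,0.029,0,0.1],
  [-0.004,0,0.033,0,0.1],
  [-0.004,0,0.037,0,0.1],
  [-0.004,0,0.041,0,0.1],
  [-0.004,0,0.045,0,0.1],
  [-0.004,0,0.049,0,0.1],
  [-0.004,0,0.053,0,0.1],
])

```text
time_s: 3.15
position: [0.5021, -0.1049, 0.0161]
ee_rot: [0.125, 1.567, -0.125]
force: [-1.5, 0.6, -0.1]
gripper_width: 0.0383
```

```bash
python3 - <<'E'
from h import *
s,R,p=state()
from bench import cams
i=cams.get_image("top");cv2.imwrite("pics/t2.png",i["pixels"][150:330,200:440,::-1].repeat(3,0).repeat(3,1))
state()
E
```

```text
t 3.15 pos [ 0.5021 -0.1049  0.0161] n,t,z [0.5124, -0.0245, 0.0161] F n,t,z [-1.54, 0.37, -0.11] w 0.0383
tool in (n,t,z):x [0.0, -0.0, -1.0] y [0.0007, 1.0, -0.0002] z [1.0, -0.0007, 0.0001] q6 [-0.206  0.345 -0.544  0.682 -0.    -0.047]
t 3.2 pos [ 0.5032 -0.1052  0.0163] n,t,z [0.5135, -0.0246, 0.0163] F n,t,z [0.73, 0.72, 0.01] w 0.0382
tool in (n,t,z):x [0.001, -0.0, -1.0] y [0.0007, 1.0, -0.0003] z [1.0, -0.0007, 0.0013] q6 [-0.206  0.345 -0.543  0.681 -0.    -0.047]
```

View pics/t2.png

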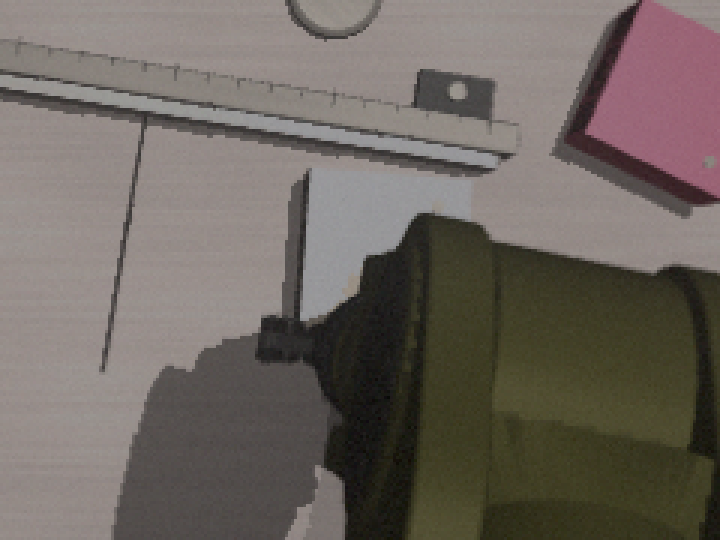

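Emit:
arm_command([
  [0,0,0.001,0,0.1],
  [0,0,0.002,0,0.1],
  [0,0,0.003,0,0.1],
  [0,0,0.004,0,0.1],
  [0,0,0.005,0,0.1],
  [0,0,0.006,0,0.1],
  [0,0,0.007,0,0.1],
  [0,0,0.008,0,0.1],
  [0,0,0.009,0,0.1],
  [0,0,0.01,0,0.1],
])

```text
time_s: 4.2
position: [0.5118, -0.1064, 0.0163]
ee_rot: [0.125, 1.567, -0.125]
force: [-1.9, 0.8, -0.2]
gripper_width: 0.0384
```

```bash
python3 - <<'E'
from h import *
s,R,p=state()
from bench import cams
i=cams.get_image("top");cv2.imwrite("pics/t3.png",cv2.resize(i["pixels"][180:270,280:400,::-1],None,fx=6,fy=6))
state()
E
```

```text
t 4.2 pos [ 0.5118 -0.1064  0.0163] n,t,z [0.5221, -0.0245, 0.0163] F n,t,z [-1.97, 0.45, -0.18] w 0.0384
tool in (n,t,z):x [0.0, 0.0, -1.0] y [0.0007, 1.0, 0.0] z [1.0, -0.0007, 0.0] q6 [-0.205  0.36  -0.521  0.69   0.    -0.046]
t 4.25 pos [ 0.5121 -0.1065  0.0163] n,t,z [0.5225, -0.0245, 0.0163] F n,t,z [-1.6, -0.51, -0.22] w 0.0385
tool in (n,t,z):x [0.0, -0.0, -1.0] y [0.0007, 1.0, -0.0001] z [1.0, -0.0007, 0.0004] q6 [-0.205  0.36  -0.521  0.69  -0.    -0.046]
```

View pics/t3.png

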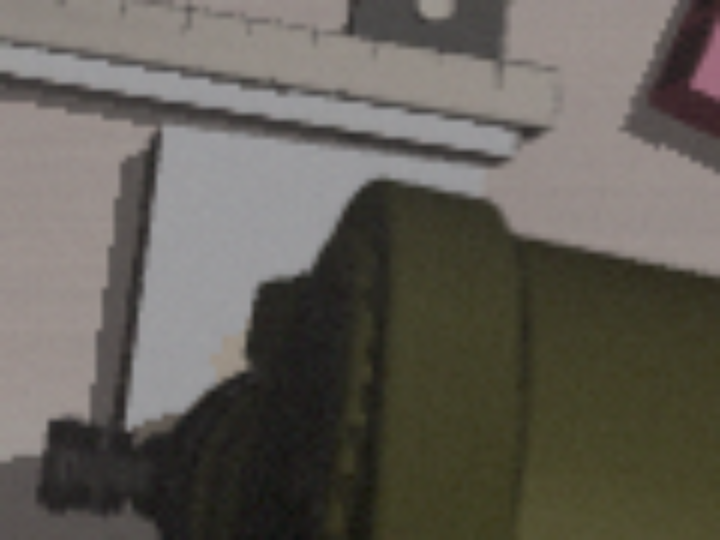

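Emit:
arm_command([
  [0,0,0.0005,0,0.1],
  [0,0,0.001,0,0.1],
  [0,0,0.0015,0,0.1],
  [0,0,0.002,0,0.1],
  [0,0,0.0025,0,0.1],
  [0,0,0.003,0,0.1],
  [0,0,0.0035,0,0.1],
  [0,0,0.004,0,0.1],
  [0,0,0.0045,0,0.1],
  [0,0,0.005,0,0.1],
])

```text
time_s: 5.25
position: [0.5164, -0.1072, 0.0163]
ee_rot: [0.125, 1.568, -0.125]
force: [-2.4, 0.0, 1.6]
gripper_width: 0.0386
```

```bash
python3 -c "
from h import *
state()"
```

```text
t 5.25 pos [ 0.5164 -0.1072  0.0163] n,t,z [0.5268, -0.0246, 0.0163] F n,t,z [-2.38, -0.36, 1.6] w 0.0386
tool in (n,t,z):x [-0.0, -0.0, -1.0] y [0.0008, 1.0, -0.0003] z [1.0, -0.0008, -0.0004] q6 [-0.205  0.367 -0.509  0.695 -0.    -0.046]
```

Emit:
arm_command([
  [0,0,0.0003,0,0.1],
  [0,0,0.0006,0,0.1],
  [0,0,0.0009,0,0.1],
  [0,0,0.0012,0,0.1],
  [0,0,0.0015,0,0.1],
  [0,0,0.0018,0,0.1],
  [0,0,0.0021,0,0.1],
  [0,0,0.0024,0,0.1],
  [0,0,0.0024,0,0.1],
  [0,0,0.0024,0,0.1],
])

```text
time_s: 6.25
position: [0.5191, -0.1076, 0.0163]
ee_rot: [0.125, 1.567, -0.125]
force: [-1.7, -0.5, 0.2]
gripper_width: 0.0378
```

```bash
python3 -c "
from h import *
state()"
```

```text
t 6.25 pos [ 0.5191 -0.1076  0.0163] n,t,z [0.5296, -0.0245, 0.0163] F n,t,z [-1.63, -0.75, 0.24] w 0.0378
tool in (n,t,z):x [0.0, -0.0, -1.0] y [0.0007, 1.0, -0.0] z [1.0, -0.0007, 0.0002] q6 [-0.204  0.371 -0.503  0.696  0.    -0.046]
```

Emit:
arm_command([
  [0,0,0.0003,0,0.1],
  [0,0,0.0006,0,0.1],
  [0,0,0.0009,0,0.1],
  [0,0,0.0012,0,0.1],
  [0,0,0.0015,0,0.1],
  [0,0,0.0015,0,0.1],
  [0,0,0.0015,0,0.1],
  [0,0,0.0015,0,0.1],
  [0,0,0.0015,0,0.1],
  [0,0,0.0015,0,0.1],
])

```text
time_s: 7.25
position: [0.5204, -0.1078, 0.0163]
ee_rot: [0.125, 1.567, -0.125]
force: [-2.4, 0.7, 1.4]
gripper_width: 0.0385
```

```bash
python3 -c "
from h import *
state()"
```

```text
t 7.25 pos [ 0.5204 -0.1078  0.0163] n,t,z [0.5309, -0.0245, 0.0163] F n,t,z [-2.53, 0.32, 1.42] w 0.0385
tool in (n,t,z):x [-0.0, 0.0, -1.0] y [0.0007, 1.0, 0.0001] z [1.0, -0.0007, -0.0001] q6 [-0.204  0.373 -0.5    0.698  0.    -0.045]
```

Emit:
arm_command([
  [0,0,0.0003,0,0.1],
  [0,0,0.0006,0,0.1],
  [0,0,0.0009,0,0.1],
  [0,0,0.0012,0,0.1],
  [0,0,0.0015,0,0.1],
  [0,0,0.0015,0,0.1],
  [0,0,0.0015,0,0.1],
  [0,0,0.0015,0,0.1],
  [0,0,0.0015,0,0.1],
  [0,0,0.0015,0,0.1],
])

```text
time_s: 8.25
position: [0.5204, -0.1078, 0.0162]
ee_rot: [0.125, 1.57, -0.125]
force: [-7.7, 0.5, 6.4]
gripper_width: 0.0384
```

```bash
python3 - <<'E'
from h import *
s,R,p=state()
from bench import cams
i=cams.get_image("top");cv2.imwrite("pics/t4.png",cv2.resize(i["pixels"][180:270,280:400,::-1],None,fx=6,fy=6,interpolation=cv2.INTER_CUBIC))
state()
E
```

```text
t 8.25 pos [ 0.5204 -0.1078  0.0162] n,t,z [0.5309, -0.0245, 0.0162] F n,t,z [-7.68, -0.76, 6.41] w 0.0384
tool in (n,t,z):x [-0.003, -0.0, -1.0] y [0.0007, 1.0, -0.0] z [1.0, -0.0007, -0.0026] q6 [-0.204  0.375 -0.497  0.701 -0.    -0.045]
t 8.3 pos [ 0.5204 -0.1078  0.0162] n,t,z [0.5309, -0.0245, 0.0162] F n,t,z [-8.22, 0.78, 5.96] w 0.0384
tool in (n,t,z):x [-0.003, 0.0, -1.0] y [0.0006, 1.0, 0.0] z [1.0, -0.0006, -0.0026] q6 [-0.204  0.375 -0.497  0.701 -0.    -0.045]
```

View pics/t4.png

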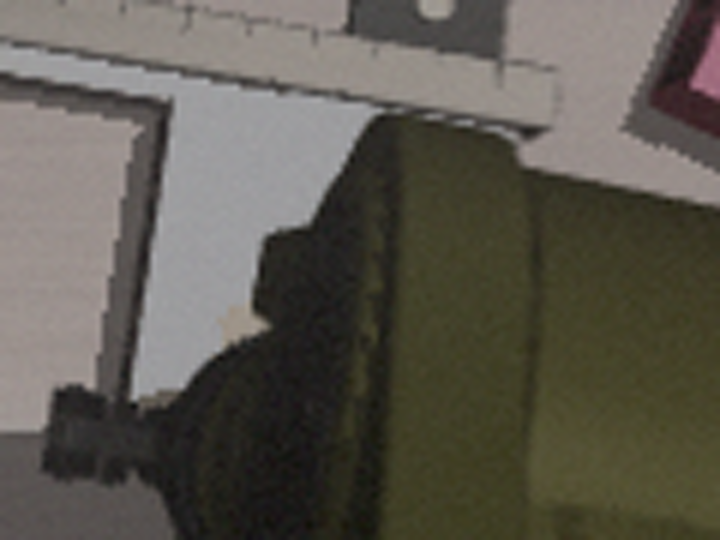

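Emit:
arm_command([
  [0,0,0.0002,0,0.1],
  [0,0,0.0004,0,0.1],
  [0,0,0.0006,0,0.1],
  [0,0,0.0007,0,0.1],
  [0,0,0.0007,0,0.1],
  [0,0,0.0007,0,0.1],
  [0,0,0.0007,0,0.1],
  [0,0,0.0007,0,0.1],
  [0,0,0.0007,0,0.1],
  [0,0,0.0007,0,0.1],
])

```text
time_s: 9.3
position: [0.5204, -0.1078, 0.0161]
ee_rot: [0.125, 1.571, -0.125]
force: [-9.8, 2.3, 8.1]
gripper_width: 0.0387
```

```bash
python3 - <<'E'
from h import *
s,R,p=state()
from bench import cams
i=cams.get_image("scene");cv2.imwrite("pics/s4.png",cv2.resize(i["pixels"][170:290,190:340,::-1],None,fx=5,fy=5,interpolation=cv2.INTER_CUBIC))
state()
E
```

```text
t 9.3 pos [ 0.5204 -0.1078  0.0161] n,t,z [0.5309, -0.0245, 0.0161] F n,t,z [-10.0, 0.7, 8.09] w 0.0387
tool in (n,t,z):x [-0.004, 0.0, -1.0] y [0.0007, 1.0, 0.0] z [1.0, -0.0007, -0.0037] q6 [-0.204  0.376 -0.496  0.702 -0.    -0.045]
t 9.35 pos [ 0.5204 -0.1078  0.0161] n,t,z [0.5308, -0.0245, 0.0161] F n,t,z [-9.1, 0.71, 8.68] w 0.0385
tool in (n,t,z):x [-0.004, 0.0, -1.0] y [0.0007, 1.0, 0.0] z [1.0, -0.0007, -0.0038] q6 [-0.204  0.376 -0.496  0.702 -0.    -0.045]
```

View pics/s4.png

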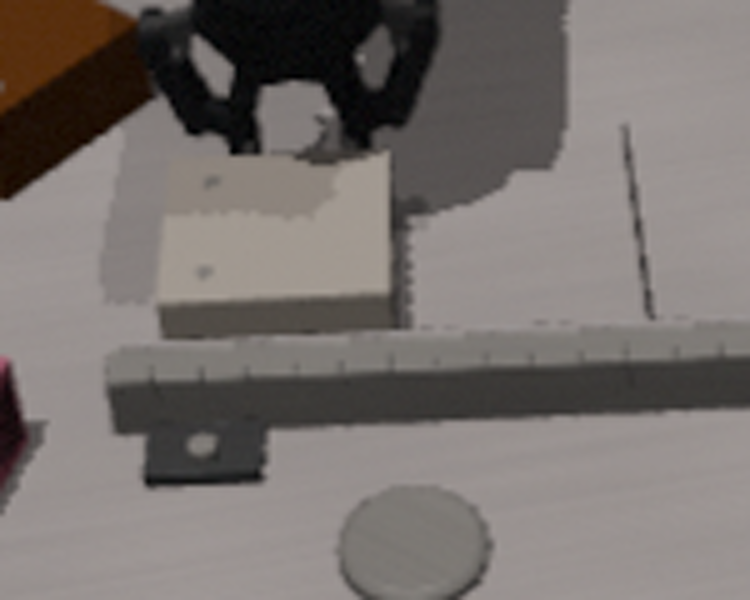

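Emit:
arm_command([
  [0,0,0.0002,0,0.1],
  [0,0,0.0004,0,0.1],
  [0,0,0.0006,0,0.1],
  [0,0,0.0007,0,0.1],
  [0,0,0.0007,0,0.1],
  [0,0,0.0007,0,0.1],
  [0,0,0.0007,0,0.1],
  [0,0,0.0007,0,0.1],
  [0,0,0.0007,0,0.1],
  [0,0,0.0007,0,0.1],
])

```text
time_s: 10.35
position: [0.5204, -0.1078, 0.0161]
ee_rot: [0.125, 1.572, -0.125]
force: [-11.3, 1.9, 10.1]
gripper_width: 0.0383
```

```bash
python3 - <<'E'
from h import *
s,R,p=state()
from bench import cams
for _ in range(4): cams.get_image("scene");state()
E
```

```text
t 10.35 pos [ 0.5204 -0.1078  0.0161] n,t,z [0.5309, -0.0245, 0.0161] F n,t,z [-11.45, 0.08, 10.14] w 0.0383
tool in (n,t,z):x [-0.005, -0.0, -1.0] y [0.0007, 1.0, -0.0] z [1.0, -0.0007, -0.0048] q6 [-0.204  0.377 -0.495  0.704 -0.    -0.045]
t 10.4 pos [ 0.5203 -0.1078  0.0161] n,t,z [0.5308, -0.0245, 0.0161] F n,t,z [-11.65, 0.21, 10.51] w 0.0384
tool in (n,t,z):x [-0.005, -0.0, -1.0] y [0.0007, 1.0, -0.0] z [1.0, -0.0007, -0.0049] q6 [-0.204  0.377 -0.495  0.704 -0.    -0.045]
t 10.45 pos [ 0.5204 -0.1078  0.016 ] n,t,z [0.5308, -0.0245, 0.016] F n,t,z [-11.57, 0.19, 9.92] w 0.0383
tool in (n,t,z):x [-0.005, -0.0, -1.0] y [0.0007, 1.0, -0.0] z [1.0, -0.0007, -0.0049] q6 [-0.204  0.377 -0.495  0.704 -0.    -0.045]
t 10.5 pos [ 0.5204 -0.1078  0.0161] n,t,z [0.5309, -0.0245, 0.0161] F n,t,z [-11.9, 0.32, 9.28] w 0.0387
tool in (n,t,z):x [-0.005, -0.0, -1.0] y [0.0007, 1.0, -0.0] z [1.0, -0.0007, -0.0048] q6 [-0.204  0.377 -0.495  0.704 -0.    -0.045]
t 10.55 pos [ 0.5204 -0.1078  0.0161] n,t,z [0.5309, -0.0245, 0.0161] F n,t,z [-10.66, -0.1, 10.56] w 0.0384
tool in (n,t,z):x [-0.005, -0.0, -1.0] y [0.0008, 1.0, -0.0] z [1.0, -0.0008, -0.0048] q6 [-0.204  0.377 -0.495  0.704 -0.    -0.045]
```

Emit:
arm_command([
  [0,0,-0.002,0,0.1],
  [0,0,-0.006,0,0.1],
  [0,0,-0.015,0,0.1],
  [0,0,-0.03,0,0.3],
  [-0.02,0,-0.04,0,1],
  [-0.05,-0.01,-0.04,0,1],
  [-0.08,-0.03,-0.04,0,1],
  [-0.1,-0.06,-0.03,0,1],
  [-0.1,-0.09,-0.01,0,1],
  [-0.1,-0.1,0.01,0,1],
])

```text
time_s: 11.55
position: [0.5185, -0.2116, 0.1179]
ee_rot: [0.125, 1.563, -0.128]
force: [0.8, 0.6, -0.4]
gripper_width: -0.0001
```

```bash
python3 - <<'E'
from h import *
s,R,p=state()
from bench import cams
i=cams.get_image("top");pickle.dump(i,open("im5.pkl","wb"))
cv2.imwrite("pics/t5.png",cv2.resize(i["pixels"][160:290,220:400,::-1],None,fx=4,fy=4,interpolation=cv2.INTER_CUBIC))
state()
for a,b in ((398,281),(352,315),(392,195),(413,151)):
    q=onz(i,a,b,.05);print(n@q,t@q)
E
```

```text
t 11.55 pos [ 0.5185 -0.2116  0.1179] n,t,z [0.5453, -0.1273, 0.1179] F n,t,z [0.67, 0.72, -0.42] w -0.0001
tool in (n,t,z):x [0.004, -0.002, -1.0] y [0.003, 1.0, -0.0019] z [1.0, -0.003, 0.0039] q6 [-0.387  0.307 -0.325  0.935 -0.001 -0.226]
t 11.6 pos [ 0.5216 -0.2127  0.1176] n,t,z [0.5486, -0.1279, 0.1176] F n,t,z [4.09, -1.6, 0.5] w 0.0001
tool in (n,t,z):x [0.006, -0.002, -1.0] y [0.0031, 1.0, -0.0023] z [1.0, -0.0031, 0.0064] q6 [-0.387  0.311 -0.32   0.933 -0.001 -0.225]
0.5060305334355849 -0.1705105166611251
0.4326834235356548 -0.09493674111599511
0.6615726898567976 -0.13736649896260558
0.7510072174971198 -0.16676824314169048
```

View pics/t5.png

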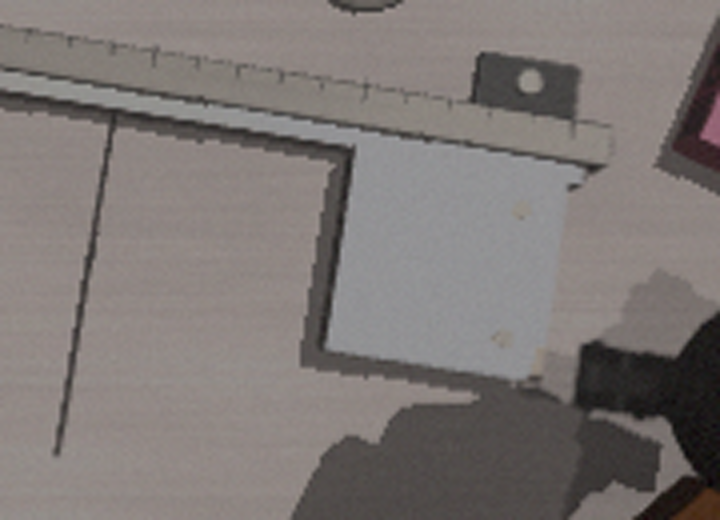

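```bash
python3 - <<'E'
from h import *
i=pickle.load(open("im5.pkl","rb"))
c=lambda x,y,z:onz(i,220+(x+.5)/4-.5,160+(y+.5)/4-.5,z)
for nm,a in dict(f1=(353,147,.05),f2=(326,350,.05),r1=(567,188,.05),r2=(540,380,.05),l1=(113,112,0),l2=(58,455,0)).items():
    q=c(*a);print(nm,(n@q).round(4),(t@q).round(4))
state()
E
```

```text
f1 0.634 0.0173
f2 0.5404 0.0156
r1 0.631 -0.0833
r2 0.5419 -0.0834
l1 0.6389 0.1313
l2 0.4715 0.131
t 11.6 pos [ 0.5216 -0.2127  0.1176] n,t,z [0.5486, -0.1279, 0.1176] F n,t,z [4.09, -1.6, 0.5] w 0.0001
tool in (n,t,z):x [0.006, -0.002, -1.0] y [0.0031, 1.0, -0.0023] z [1.0, -0.0031, 0.0064] q6 [-0.387  0.311 -0.32   0.933 -0.001 -0.225]
```

Emit:
arm_command([
  [0,0,0.02,0,1],
  [0,0,0.034,0,1],
  [0.02,0,0.034,0,1],
  [0.045,0,0.034,0,1],
  [0.07,0,0.034,0,1],
  [0.09,0,0.034,0,1],
  [0.102,0,0.034,0,1],
  [0.102,0.006,0.034,0,1],
  [0.102,0.012,0.034,0,1],
  [0.102,0.016,0.034,0,1],
])

```text
time_s: 12.6
position: [0.5546, -0.1977, 0.0156]
ee_rot: [0.124, 1.565, -0.125]
force: [-0.2, 0.2, 0.8]
gripper_width: 0.0001
```

```bash
python3 - <<'E'
from h import *
s,R,p=state()
from bench import cams
i=cams.get_image("scene")
cv2.imwrite("pics/s6.png",cv2.resize(i["pixels"][160:280,150:340,::-1],None,fx=4,fy=4,interpolation=cv2.INTER_CUBIC))
state()
E
```

```text
t 12.6 pos [ 0.5546 -0.1977  0.0156] n,t,z [0.5788, -0.1079, 0.0156] F n,t,z [-0.21, 0.16, 0.77] w 0.0001
tool in (n,t,z):x [0.002, -0.0, -1.0] y [0.0001, 1.0, -0.0002] z [1.0, -0.0001, 0.002] q6 [-0.343  0.461 -0.361  0.747  0.    -0.184]
t 12.65 pos [ 0.5547 -0.1972  0.0156] n,t,z [0.5788, -0.1074, 0.0156] F n,t,z [-0.64, 0.41, -0.02] w -0.0001
tool in (n,t,z):x [0.002, 0.0, -1.0] y [-0.0004, 1.0, 0.0002] z [1.0, 0.0004, 0.0021] q6 [-0.342  0.461 -0.361  0.747  0.001 -0.184]
```

View pics/s6.png

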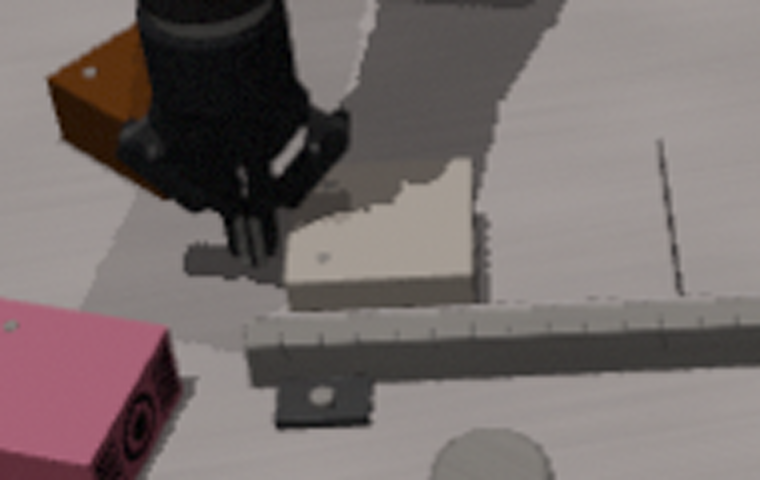

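Emit:
arm_command([
  [0,0.002,0,0,1],
  [0,0.004,0,0,1],
  [0,0.006,0,0,1],
  [0,0.0075,0,0,1],
  [0,0.009,0,0,1],
  [0,0.0105,0.0001,0,1],
  [0,0.012,0.0002,0,1],
  [0,0.0135,0.0004,0,1],
  [0,0.015,0.0006,0,1],
  [0,0.0165,0.0008,0,1],
])

```text
time_s: 13.65
position: [0.556, -0.1828, 0.0143]
ee_rot: [0.124, 1.569, -0.127]
force: [-4.7, -5.6, 2.1]
gripper_width: -0.0001
```

```bash
python3 - <<'E'
from h import *
s,R,p=state()
from bench import cams
i=cams.get_image("scene")
cv2.imwrite("pics/s7.png",cv2.resize(i["pixels"][160:280,150:340,::-1],None,fx=4,fy=4,interpolation=cv2.INTER_CUBIC))
state()
E
```

```text
t 13.65 pos [ 0.556  -0.1828  0.0143] n,t,z [0.5779, -0.093, 0.0143] F n,t,z [-3.73, -6.29, 2.1] w -0.0001
tool in (n,t,z):x [-0.001, -0.002, -1.0] y [0.0013, 1.0, -0.0021] z [1.0, -0.0013, -0.0013] q6 [-0.316  0.46  -0.367  0.745 -0.002 -0.157]
t 13.7 pos [ 0.556  -0.1826  0.0142] n,t,z [0.5779, -0.0927, 0.0142] F n,t,z [-3.1, -5.46, 2.18] w 0.0005
tool in (n,t,z):x [-0.001, -0.002, -1.0] y [0.0012, 1.0, -0.0019] z [1.0, -0.0012, -0.0013] q6 [-0.316  0.46  -0.367  0.745 -0.002 -0.157]
```

View pics/s7.png

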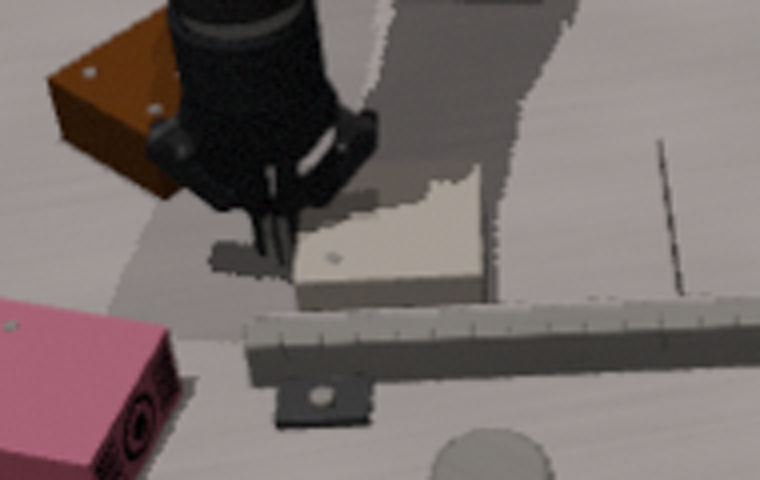

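Emit:
arm_command([
  [0,0.002,0,0,1],
  [0,0.0045,0,0,1],
  [0,0.007,0,0,1],
  [0,0.0095,0,0,1],
  [0,0.012,0,0,1],
  [0,0.0145,0,0,1],
  [0,0.017,0,0,1],
  [0,0.0195,0,0,1],
  [0,0.022,0,0,1],
  [0,0.0245,0,0,1],
])

```text
time_s: 14.7
position: [0.5601, -0.1584, 0.0142]
ee_rot: [0.124, 1.568, -0.126]
force: [-3.1, -4.1, 2.2]
gripper_width: -0.0001
```

```bash
python3 - <<'E'
from h import *
s,R,p=state()
from bench import cams
i=cams.get_image("top")
cv2.imwrite("pics/t8.png",cv2.resize(i["pixels"][160:290,220:400,::-1],None,fx=4,fy=4,interpolation=cv2.INTER_CUBIC))
state()
E
```

```text
t 14.7 pos [ 0.5601 -0.1584  0.0142] n,t,z [0.578, -0.0682, 0.0142] F n,t,z [-2.46, -4.58, 2.22] w -0.0001
tool in (n,t,z):x [-0.001, -0.002, -1.0] y [0.0012, 1.0, -0.0016] z [1.0, -0.0012, -0.001] q6 [-0.275  0.454 -0.376  0.742 -0.002 -0.115]
t 14.75 pos [ 0.5602 -0.158   0.0142] n,t,z [0.578, -0.0678, 0.0142] F n,t,z [-3.4, -5.66, 2.45] w 0.0001
tool in (n,t,z):x [-0.001, -0.001, -1.0] y [0.001, 1.0, -0.0011] z [1.0, -0.001, -0.0009] q6 [-0.274  0.454 -0.376  0.742 -0.001 -0.115]
```

View pics/t8.png

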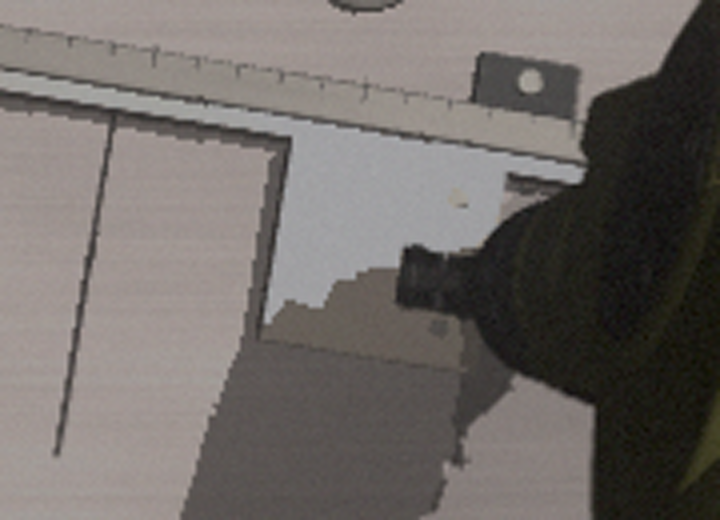

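```bash
python3 - <<'E'
from h import *
i=pickle.load(open("im5.pkl","rb"))
c=lambda x,y,z:onz(i,220+(x+.5)/4-.5,160+(y+.5)/4-.5,z)
for a in ((289,142,.05),(262,338,.05),(505,180,.05)):
    q=c(*a);print((n@q).round(4),(t@q).round(4))
E
```

```text
0.6317 0.0467
0.5413 0.0451
0.6301 -0.0542
```

Emit:
arm_command([
  [0,0.003,0,0,1],
  [0,0.0065,0,0,1],
  [0,0.01,0,0,1],
  [0,0.0135,0,0,1],
  [0,0.017,0,0,1],
  [0,0.0205,0,0,1],
  [0,0.024,0,0,1],
  [0,0.0275,0,0,1],
  [0,0.031,0,0,1],
  [0,0.0345,0,0,1],
])

```text
time_s: 15.75
position: [0.5658, -0.124, 0.0142]
ee_rot: [0.124, 1.568, -0.126]
force: [-2.7, -4.5, 1.2]
gripper_width: -0.0001
```

```bash
python3 -c "
from h import *
state()"
```

```text
t 15.75 pos [ 0.5658 -0.124   0.0142] n,t,z [0.5782, -0.0334, 0.0142] F n,t,z [-1.98, -4.87, 1.22] w -0.0001
tool in (n,t,z):x [-0.001, -0.001, -1.0] y [0.001, 1.0, -0.0009] z [1.0, -0.0011, -0.0007] q6 [-0.215  0.45  -0.383  0.738 -0.001 -0.056]
```

Emit:
arm_command([
  [0,0.003,0.0001,0,1],
  [0,0.0065,0.0002,0,1],
  [0,0.01,0.0003,0,1],
  [0,0.0135,0.0004,0,1],
  [0,0.017,0.0005,0,1],
  [0,0.0205,0.0005,0,1],
  [0,0.024,0.0005,0,1],
  [0,0.0275,0.0005,0,1],
  [0,0.031,0.0005,0,1],
  [0,0.0345,0.0005,0,1],
])

```text
time_s: 16.75
position: [0.5713, -0.0903, 0.0142]
ee_rot: [0.124, 1.569, -0.126]
force: [-4.0, -4.8, 3.0]
gripper_width: -0.0001
```

```bash
python3 - <<'E'
from h import *
s,R,p=state()
from bench import cams
i=cams.get_image("top");pickle.dump(i,open("im9.pkl","wb"))
cv2.imwrite("pics/t9.png",cv2.resize(i["pixels"][160:290,200:340,::-1],None,fx=5,fy=5,interpolation=cv2.INTER_CUBIC)[:600])
state()
E
```

```text
t 16.75 pos [ 0.5713 -0.0903  0.0142] n,t,z [0.5784, 0.0008, 0.0142] F n,t,z [-3.22, -5.35, 3.04] w -0.0001
tool in (n,t,z):x [-0.001, -0.002, -1.0] y [0.0012, 1.0, -0.0016] z [1.0, -0.0012, -0.0012] q6 [-0.156  0.449 -0.384  0.739 -0.002  0.004]
t 16.8 pos [ 0.5714 -0.0897  0.0142] n,t,z [0.5784, 0.0014, 0.0142] F n,t,z [-2.68, -4.51, 2.92] w -0.0001
tool in (n,t,z):x [-0.001, -0.001, -1.0] y [0.0007, 1.0, -0.001] z [1.0, -0.0007, -0.0012] q6 [-0.155  0.449 -0.384  0.739 -0.001  0.004]
```

View pics/t9.png

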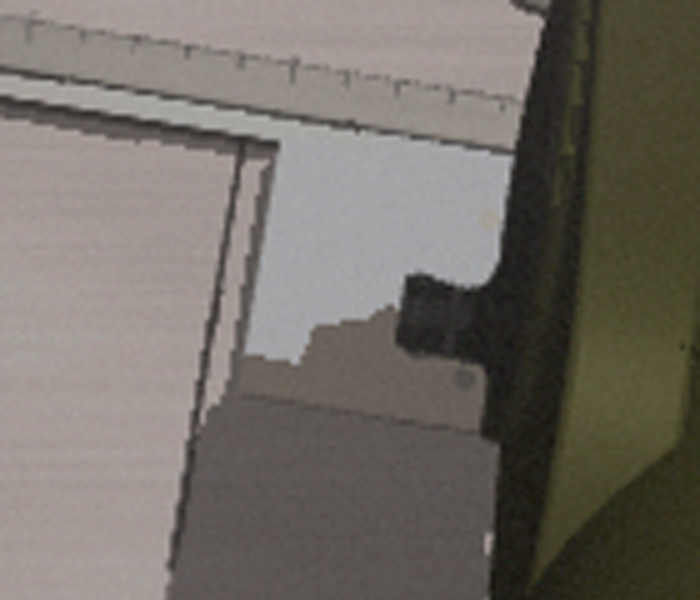

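```bash
python3 - <<'E'
from h import *
i=pickle.load(open("im9.pkl","rb"))
c=lambda x,y,z:onz(i,200+(x+.5)/5-.5,160+(y+.5)/5-.5,z)
for a in ((279,148,.05),(247,350,.05),(238,397,.05),(241,150,0),(168,598,0),(206,363,0)):
    q=c(*a);print(a,(n@q).round(4),(t@q).round(4))
# subpixel edge: sample along rows, gray
g=cv2.cvtColor(i["pixels"],cv2.COLOR_RGB2GRAY)
for v in (196,205,214,222,226): print(v,list(zip(range(236,260),g[v,236:260].tolist()))[:24])
E
```

```text
(279, 148, 0.05) 0.6319 0.1143
(247, 350, 0.05) 0.5571 0.114
(238, 397, 0.05) 0.5398 0.1145
(241, 150, 0) 0.635 0.1308
(168, 598, 0) 0.4602 0.131
(206, 363, 0) 0.5514 0.1309
196 [(236, 154), (237, 150), (238, 151), (239, 151), (240, 154), (241, 153), (242, 153), (243, 151), (244, 154), (245, 153), (246, 123), (247, 77), (248, 147), (249, 153), (250, 153), (251, 151), (252, 98), (253, 92), (254, 126), (255, 164), (256, 165), (257, 166), (258, 165), (259, 165)]
205 [(236, 152), (237, 152), (238, 152), (239, 153), (240, 151), (241, 149), (242, 151), (243, 153), (244, 151), (245, 71), (246, 127), (247, 151), (248, 154), (249, 155), (250, 96), (251, 92), (252, 91), (253, 163), (254, 165), (255, 166), (256, 164), (257, 164), (258, 164), (259, 163)]
214 [(236, 153), (237, 152), (238, 151), (239, 154), (240, 154), (241, 153), (242, 151), (243, 102), (244, 74), (245, 151), (246, 153), (247, 152), (248, 153), (249, 93), (250, 89), (251, 128), (252, 161), (253, 165), (254, 165), (255, 163), (256, 166), (257, 165), (258, 163), (259, 165)]
222 [(236, 155), (237, 155), (238, 153), (239, 155), (240, 155), (241, 156), (242, 84), (243, 70), (244, 150), (245, 153), (246, 155), (247, 154), (248, 96), (249, 88), (250, 146), (251, 164), (252, 166), (253, 162), (254, 164), (255, 163), (256, 165), (257, 166), (258, 163), (259, 162)]
226 [(236, 155), (237, 156), (238, 156), (239, 156), (240, 156), (241, 81), (242, 67), (243, 150), (244, 154), (245, 156), (246, 153), (247, 97), (248, 90), (249, 128), (250, 163), (251, 162), (252, 164), (253, 163), (254, 161), (255, 163), (256, 163), (257, 162), (258, 163), (259, 165)]
```

```bash
cat >> h.py <<'E'
def edge_line(i,rows,lo,hi,emin,pr=True):
    """subpixel: line (dark centroid) & block top front edge per row; lo..hi px window for line, edge searched from emin"""
    g=cv2.cvtColor(i["pixels"],cv2.COLOR_RGB2GRAY).astype(float);E=[];L=[]
    return g
E
python3 - <<'E'
from h import *
i=pickle.load(open("im9.pkl","rb"))
for v,e,l in ((205,252.5,245.24),(214,251,243.6),(226,249,241.54),(196,254.03,246.79),(222,249.75,242.5)):
    a=onz(i,e,v,.05);b=onz(i,l,v,0);print(v,(t@a).round(5),(t@b).round(5))
E
```

```text
205 0.11487 0.13089
214 0.11494 0.13122
226 0.11505 0.13142
196 0.11474 0.13074
222 0.11487 0.13083
```

Emit:
arm_command([
  [0,0.002,0,0,1],
  [0,0.004,0,0,1],
  [0,0.006,0,0,1],
  [0,0.0075,0,0,1],
  [0,0.009,0,0,1],
  [0,0.01,0,0,1],
  [0,0.0105,0,0,1],
  [0,0.011,0,0,1],
  [0,0.011,0,0,1],
  [0,0.011,0,0,1],
])

```text
time_s: 17.8
position: [0.5731, -0.0793, 0.0142]
ee_rot: [0.124, 1.568, -0.126]
force: [-3.6, -5.1, 3.3]
gripper_width: -0.0003
```

```bash
python3 - <<'E'
from h import *
s,R,p=state()
from bench import cams
i=cams.get_image("top");pickle.dump(i,open("im10.pkl","wb"))
cv2.imwrite("pics/t10.png",cv2.resize(i["pixels"][170:290,210:310,::-1],None,fx=5,fy=5,interpolation=cv2.INTER_CUBIC)[:600])
state()
g=cv2.cvtColor(i["pixels"],cv2.COLOR_RGB2GRAY)
for v in (196,205,214,222,226,240,250,255,260): print(v,g[v,232:254].tolist())
E
```

```text
t 17.8 pos [ 0.5731 -0.0793  0.0142] n,t,z [0.5785, 0.0119, 0.0142] F n,t,z [-2.76, -5.61, 3.33] w -0.0003
tool in (n,t,z):x [-0.001, -0.001, -1.0] y [0.001, 1.0, -0.0012] z [1.0, -0.001, -0.0011] q6 [-0.137  0.449 -0.384  0.739 -0.001  0.022]
t 17.85 pos [ 0.5732 -0.0794  0.0142] n,t,z [0.5785, 0.0119, 0.0142] F n,t,z [-3.36, -6.42, 3.09] w 0.0002
tool in (n,t,z):x [-0.001, -0.001, -1.0] y [0.001, 1.0, -0.0012] z [1.0, -0.001, -0.0011] q6 [-0.137  0.449 -0.384  0.739 -0.001  0.022]
196 [150, 153, 150, 149, 152, 148, 152, 148, 151, 148, 152, 151, 151, 149, 81, 51, 143, 163, 164, 164, 163, 165]
205 [152, 154, 150, 153, 150, 154, 153, 154, 151, 150, 151, 151, 149, 61, 93, 160, 164, 163, 161, 164, 165, 160]
214 [152, 152, 150, 151, 150, 153, 153, 153, 152, 150, 155, 73, 47, 142, 163, 164, 165, 166, 164, 165, 163, 162]
222 [153, 154, 154, 155, 152, 156, 155, 154, 153, 96, 55, 67, 156, 165, 161, 166, 166, 164, 161, 164, 163, 165]
226 [154, 156, 154, 155, 154, 154, 155, 156, 97, 64, 54, 142, 162, 165, 163, 165, 163, 162, 165, 164, 164, 160]
240 [159, 159, 156, 158, 102, 89, 89, 56, 62, 90, 92, 88, 86, 90, 91, 92, 92, 90, 90, 90, 91, 88]
250 [158, 105, 92, 91, 89, 64, 50, 88, 91, 88, 91, 91, 91, 87, 91, 90, 90, 90, 85, 87, 92, 90]
255 [101, 89, 93, 91, 78, 49, 83, 87, 91, 91, 91, 91, 89, 90, 90, 89, 92, 90, 91, 88, 89, 89]
260 [91, 88, 88, 76, 54, 69, 89, 89, 90, 86, 89, 88, 88, 89, 91, 85, 89, 85, 87, 89, 88, 85]
```

View pics/t10.png

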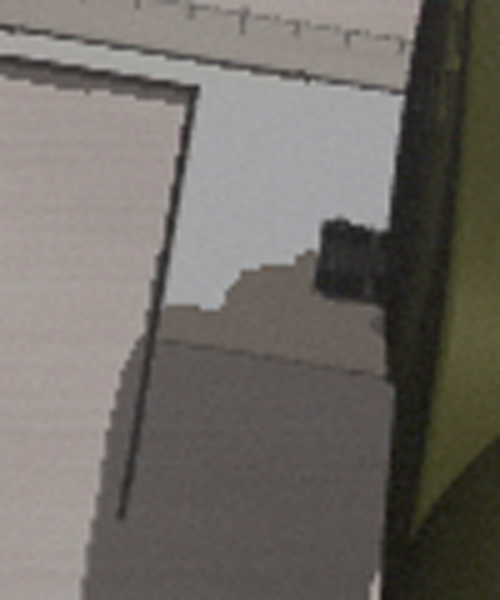

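```bash
python3 - <<'E'
from h import *
i=pickle.load(open("im10.pkl","rb"))
for v,e in ((196,247.7),(205,246.15),(214,244.7),(226,242.7)):
    a=onz(i,e,v,.05);print(v,(t@a).round(5))
for v,l in ((250,237.63),(255,236.86),(260,236.05),(240,239.45)):
    b=onz(i,l,v,0);print(v,(n@b).round(4),(t@b).round(5))
E
```

```text
196 0.12615
205 0.1263
214 0.12626
226 0.12635
250 0.5167 0.13146
255 0.507 0.13139
260 0.4973 0.1314
240 0.5362 0.13107
```

Emit:
arm_command([
  [0,0.001,0,0,1],
  [0,0.002,0,0,1],
  [0,0.0028,0,0,1],
  [0,0.0034,0,0,1],
  [0,0.0038,0,0,1],
  [0,0.004,0,0,1],
  [0,0.0042,0,0,1],
  [0,0.0042,0,0,1],
  [0,0.0042,0,0,1],
  [0,0.0042,0,0,1],
])

```text
time_s: 18.85
position: [0.5738, -0.0753, 0.0142]
ee_rot: [0.124, 1.568, -0.126]
force: [-3.9, -5.2, 2.8]
gripper_width: 0.0002
```

```bash
python3 - <<'E'
from h import *
s,R,p=state()
from bench import cams
i=cams.get_image("top");pickle.dump(i,open("im11.pkl","wb"))
cv2.imwrite("pics/t11.png",cv2.resize(i["pixels"][170:290,210:310,::-1],None,fx=5,fy=5,interpolation=cv2.INTER_CUBIC)[:600])
j=cams.get_image("scene");pickle.dump(j,open("is11.pkl","wb"))
cv2.imwrite("pics/s11.png",cv2.resize(j["pixels"][170:270,240:380,::-1],None,fx=5,fy=5,interpolation=cv2.INTER_CUBIC)[:600])
state()
g=cv2.cvtColor(i["pixels"],cv2.COLOR_RGB2GRAY)
for v in (196,205,214,222,226): print(v,g[v,232:254].tolist())
E
```

```text
t 18.85 pos [ 0.5738 -0.0753  0.0142] n,t,z [0.5785, 0.016, 0.0142] F n,t,z [-3.03, -5.72, 2.8] w 0.0002
tool in (n,t,z):x [-0.001, -0.001, -1.0] y [0.0011, 1.0, -0.0013] z [1.0, -0.0011, -0.001] q6 [-0.13   0.45  -0.384  0.739 -0.001  0.03 ]
t 18.95 pos [ 0.5738 -0.0753  0.0142] n,t,z [0.5785, 0.016, 0.0142] F n,t,z [-3.52, -5.24, 2.72] w -0.0002
tool in (n,t,z):x [-0.001, -0.001, -1.0] y [0.0011, 1.0, -0.0013] z [1.0, -0.0011, -0.0011] q6 [-0.13   0.45  -0.384  0.739 -0.001  0.03 ]
196 [153, 148, 151, 150, 151, 151, 148, 150, 150, 153, 153, 151, 94, 91, 157, 163, 163, 167, 163, 161, 165, 161]
205 [152, 151, 152, 153, 153, 150, 152, 150, 152, 154, 143, 97, 112, 161, 163, 163, 163, 164, 164, 162, 160, 162]
214 [152, 151, 151, 150, 151, 152, 153, 151, 95, 88, 86, 158, 161, 164, 166, 163, 163, 163, 160, 161, 163, 162]
222 [153, 153, 153, 152, 155, 153, 155, 95, 90, 109, 159, 165, 162, 163, 161, 160, 163, 162, 162, 162, 165, 162]
226 [156, 153, 155, 154, 154, 156, 97, 89, 89, 158, 163, 164, 163, 165, 162, 160, 164, 159, 160, 163, 164, 164]
```

View pics/t11.png

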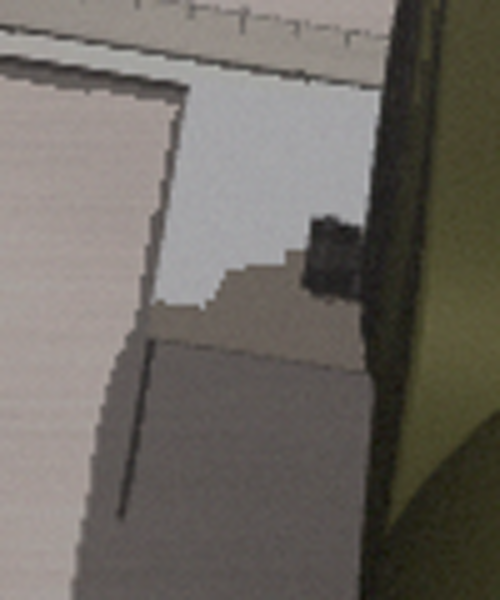

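View pics/s11.png

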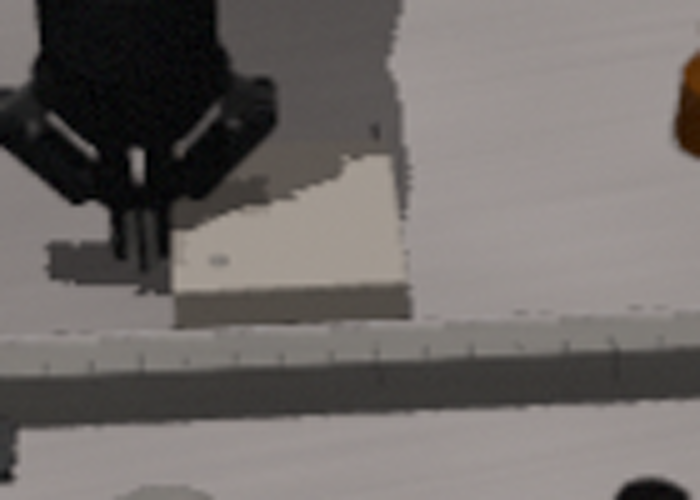

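```bash
python3 - <<'E'
from h import *
i=pickle.load(open("im11.pkl","rb"))
for v,e in ((196,245.6),(205,244.23),(214,242.55),(222,241.25),(226,240.55)):
    a=onz(i,e,v,.05);print(v,(t@a).round(5))
E
```

```text
196 0.12994
205 0.12975
214 0.13013
222 0.13012
226 0.13021
```

Emit:
arm_command([
  [0,0.0002,0,0,1],
  [0,0.0004,0,0,1],
  [0,0.0006,0,0,1],
  [0,0.0006,0,0,1],
  [0,0.0006,0,0,1],
  [0,0.0006,0,0,1],
  [0,0.0006,0,0,1],
  [0,0.0006,0,0,1],
  [0,0.0006,0,0,1],
  [0,0.0006,0,0,1],
])

```text
time_s: 19.95
position: [0.5739, -0.0747, 0.0142]
ee_rot: [0.124, 1.568, -0.126]
force: [-4.6, -4.9, 2.6]
gripper_width: 0.0005
```

```bash
python3 -c "
from h import *
state()"
```

```text
t 19.95 pos [ 0.5739 -0.0747  0.0142] n,t,z [0.5785, 0.0166, 0.0142] F n,t,z [-3.79, -5.55, 2.63] w 0.0005
tool in (n,t,z):x [-0.001, -0.001, -1.0] y [0.001, 1.0, -0.0013] z [1.0, -0.001, -0.001] q6 [-0.129  0.45  -0.384  0.739 -0.001  0.031]
```

Emit:
arm_command([
  [0,-0.002,0,0,1],
  [0,-0.01,0,0,1],
  [0,-0.03,0,0,1],
  [-0.03,-0.03,0,0,1],
  [-0.07,-0.03,0,0,1],
  [-0.09,-0.03,-0.02,0,1],
  [-0.09,-0.02,-0.06,0,0.1],
  [-0.09,0.01,-0.1,0,0.1],
  [-0.09,0.035,-0.11,0,0.1],
  [-0.07,0.064,-0.11,0,0.1],
])

```text
time_s: 20.95
position: [0.4765, 0.0073, 0.0863]
ee_rot: [0.126, 1.563, -0.124]
force: [0.7, 0.3, 0.3]
gripper_width: 0.0384
```

```bash
python3 - <<'E'
from h import *
s,R,p=state()
from bench import cams
j=cams.get_image("scene");pickle.dump(j,open("is12.pkl","wb"))
cv2.imwrite("pics/s12.png",cv2.resize(j["pixels"][170:270,240:380,::-1],None,fx=5,fy=5,interpolation=cv2.INTER_CUBIC)[:600])
state()
E
```

```text
t 20.95 pos [0.4765 0.0073 0.0863] n,t,z [0.4694, 0.0822, 0.0863] F n,t,z [0.64, 0.4, 0.25] w 0.0384
tool in (n,t,z):x [0.004, 0.002, -1.0] y [0.0014, 1.0, 0.0017] z [1.0, -0.0014, 0.004] q6 [ 0.015  0.194 -0.557  0.816  0.001  0.174]
t 21.0 pos [0.4758 0.0109 0.0826] n,t,z [0.4682, 0.0857, 0.0826] F n,t,z [0.06, 3.31, -2.0] w 0.0385
tool in (n,t,z):x [0.0, 0.004, -1.0] y [-0.0014, 1.0, 0.0043] z [1.0, 0.0014, 0.0001] q6 [ 0.02   0.2   -0.559  0.811  0.004  0.177]
```

View pics/s12.png

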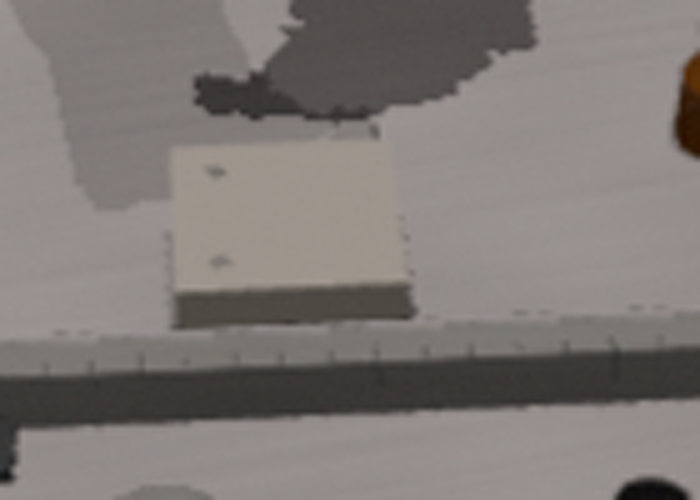

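Emit:
arm_command([
  [0.03,0,0,0,0.1],
  [0.055,0,0,0,0.1],
  [0.068,0,0,0,0.1],
  [0.068,0,0.01,0,0.1],
  [0.068,0,0.022,0,0.1],
  [0.068,0,0.034,0,0.1],
  [0.068,0,0.044,0,0.1],
  [0.068,0,0.05,0,0.1],
  [0.068,0,0.053,0,0.1],
  [0.068,0,0.055,0,0.1],
])

```text
time_s: 22.0
position: [0.5306, -0.0023, 0.0163]
ee_rot: [0.125, 1.567, -0.125]
force: [-0.2, -0.4, -0.3]
gripper_width: 0.0386
```

```bash
python3 -c "
from h import *
state()"
```

```text
t 22.0 pos [ 0.5306 -0.0023  0.0163] n,t,z [0.5244, 0.0812, 0.0163] F n,t,z [-0.13, -0.45, -0.34] w 0.0386
tool in (n,t,z):x [-0.0, 0.0, -1.0] y [0.0008, 1.0, 0.0] z [1.0, -0.0008, -0.0002] q6 [-0.004  0.372 -0.502  0.697  0.     0.154]
```

Contact is expected near 0.531, so I approach slowly.

Emit:
arm_command([
  [0,0,0.001,0,0.1],
  [0,0,0.002,0,0.1],
  [0,0,0.003,0,0.1],
  [0,0,0.004,0,0.1],
  [0,0,0.005,0,0.1],
  [0,0,0.0055,0,0.1],
  [0,0,0.006,0,0.1],
  [0,0,0.0065,0,0.1],
  [0,0,0.007,0,0.1],
  [0,0,0.007,0,0.1],
])

```text
time_s: 23.0
position: [0.5375, -0.0034, 0.0163]
ee_rot: [0.125, 1.567, -0.125]
force: [-0.3, -0.1, 0.2]
gripper_width: 0.0383
```

```bash
python3 -c "
from h import *
state()"
```

```text
t 23.0 pos [ 0.5375 -0.0034  0.0163] n,t,z [0.5313, 0.0813, 0.0163] F n,t,z [-0.24, -0.17, 0.23] w 0.0383
tool in (n,t,z):x [0.0, 0.0, -1.0] y [0.0007, 1.0, 0.0] z [1.0, -0.0007, 0.0001] q6 [-0.006  0.382 -0.486  0.703  0.     0.153]
```

Emit:
arm_command([
  [0,0,0.0003,0,0.1],
  [0,0,0.0006,0,0.1],
  [0,0,0.0009,0,0.1],
  [0,0,0.0012,0,0.1],
  [0,0,0.0015,0,0.1],
  [0,0,0.0015,0,0.1],
  [0,0,0.0015,0,0.1],
  [0,0,0.0015,0,0.1],
  [0,0,0.0015,0,0.1],
  [0,0,0.0015,0,0.1],
])

```text
time_s: 24.0
position: [0.5379, -0.0035, 0.0162]
ee_rot: [0.125, 1.569, -0.125]
force: [-4.8, 1.1, 3.9]
gripper_width: 0.0382
```

```bash
python3 -c "
from h import *
state()"
```

```text
t 24.0 pos [ 0.5379 -0.0035  0.0162] n,t,z [0.5317, 0.0813, 0.0162] F n,t,z [-4.92, 0.31, 3.89] w 0.0382
tool in (n,t,z):x [-0.002, -0.0, -1.0] y [0.0007, 1.0, -0.0] z [1.0, -0.0007, -0.0016] q6 [-0.007  0.384 -0.483  0.705  0.     0.152]
```

Emit:
arm_command([
  [0,0,0.0003,0,0.1],
  [0,0,0.0006,0,0.1],
  [0,0,0.0009,0,0.1],
  [0,0,0.0012,0,0.1],
  [0,0,0.0014,0,0.1],
  [0,0,0.0014,0,0.1],
  [0,0,0.0014,0,0.1],
  [0,0,0.0014,0,0.1],
  [0,0,0.0014,0,0.1],
  [0,0,0.0014,0,0.1],
])

```text
time_s: 25.0
position: [0.5378, -0.0035, 0.016]
ee_rot: [0.125, 1.571, -0.125]
force: [-9.0, 1.8, 8.0]
gripper_width: 0.0388
```

```bash
python3 - <<'E'
from h import *
from bench import cams
state();i=cams.get_image("top");state()
E
```

```text
t 25.0 pos [ 0.5378 -0.0035  0.016 ] n,t,z [0.5317, 0.0812, 0.016] F n,t,z [-9.18, 0.41, 8.0] w 0.0388
tool in (n,t,z):x [-0.004, -0.0, -1.0] y [0.0008, 1.0, -0.0001] z [1.0, -0.0008, -0.004] q6 [-0.007  0.386 -0.48   0.708  0.     0.152]
t 25.05 pos [ 0.5378 -0.0035  0.016 ] n,t,z [0.5317, 0.0812, 0.016] F n,t,z [-9.57, 0.82, 8.2] w 0.0385
tool in (n,t,z):x [-0.004, -0.0, -1.0] y [0.0008, 1.0, -0.0001] z [1.0, -0.0008, -0.004] q6 [-0.007  0.386 -0.48   0.708  0.     0.152]
```

Emit:
arm_command([
  [0,0,0.0002,0,0.1],
  [0,0,0.0004,0,0.1],
  [0,0,0.0006,0,0.1],
  [0,0,0.0007,0,0.1],
  [0,0,0.0007,0,0.1],
  [0,0,0.0007,0,0.1],
  [0,0,0.0007,0,0.1],
  [0,0,0.0007,0,0.1],
  [0,0,0.0007,0,0.1],
  [0,0,0.0007,0,0.1],
])

```text
time_s: 26.05
position: [0.5378, -0.0036, 0.0159]
ee_rot: [0.125, 1.572, -0.125]
force: [-10.9, 2.8, 9.6]
gripper_width: 0.0386
```

```bash
python3 - <<'E'
from h import *
from bench import cams
state();i=cams.get_image("top");state()
E
```

```text
t 26.05 pos [ 0.5378 -0.0036  0.0159] n,t,z [0.5317, 0.0812, 0.0159] F n,t,z [-11.18, 1.01, 9.61] w 0.0386
tool in (n,t,z):x [-0.005, -0.0, -1.0] y [0.0008, 1.0, -0.0001] z [1.0, -0.0008, -0.0051] q6 [-0.007  0.387 -0.479  0.71   0.001  0.152]
t 26.1 pos [ 0.5378 -0.0036  0.0159] n,t,z [0.5317, 0.0812, 0.0159] F n,t,z [-10.83, 0.59, 10.32] w 0.0388
tool in (n,t,z):x [-0.005, -0.0, -1.0] y [0.0008, 1.0, -0.0002] z [1.0, -0.0008, -0.0051] q6 [-0.007  0.387 -0.479  0.71   0.001  0.152]
```

Emit:
arm_command([
  [0,0,-0.001,0,0.1],
  [0,0,-0.003,0,0.1],
  [0,0,-0.008,0,0.1],
  [0,0,-0.02,0,0.1],
  [0,0,-0.04,0,0.1],
  [-0.02,0,-0.06,0,0.1],
  [-0.05,0,-0.08,0,0.1],
  [-0.08,0,-0.1,0,0.1],
  [-0.1,0,-0.11,0,0.1],
  [-0.1,0,-0.11,0,0.1],
])

```text
time_s: 27.1
position: [0.4327, 0.0137, 0.1188]
ee_rot: [0.125, 1.563, -0.124]
force: [-0.4, 0.4, 0.5]
gripper_width: 0.0383
```

```bash
python3 - <<'E'
from h import *
s,R,p=state()
from bench import cams
i=cams.get_image("top");pickle.dump(i,open("im13.pkl","wb"))
cv2.imwrite("pics/t13.png",cv2.resize(i["pixels"][150:290,200:340,::-1],None,fx=4,fy=4,interpolation=cv2.INTER_CUBIC)[:600])
j=cams.get_image("scene");cv2.imwrite("pics/s13.png",j["pixels"][...,::-1])
cv2.imwrite("pics/t13f.png",i["pixels"][...,::-1])
g=cv2.cvtColor(i["pixels"],cv2.COLOR_RGB2GRAY)
for v in (196,200,205,210,214,218,222,226,230): print(v,g[v,236:252].tolist())
for v in (242,246,250,255,260): print(v,g[v,232:246].tolist())
E
```

```text
t 27.1 pos [0.4327 0.0137 0.1188] n,t,z [0.4251, 0.0817, 0.1188] F n,t,z [-0.43, 0.33, 0.51] w 0.0383
tool in (n,t,z):x [0.005, 0.001, -1.0] y [0.0002, 1.0, 0.0009] z [1.0, -0.0002, 0.0045] q6 [ 0.032  0.08  -0.607  0.88   0.     0.19 ]
196 [128, 131, 127, 126, 127, 129, 127, 129, 81, 92, 138, 140, 137, 139, 138, 139]
200 [128, 130, 127, 128, 126, 127, 129, 82, 76, 138, 137, 138, 138, 141, 139, 139]
205 [126, 127, 128, 130, 128, 128, 79, 76, 121, 138, 141, 138, 139, 135, 139, 137]
210 [127, 129, 132, 130, 125, 123, 79, 119, 138, 139, 137, 138, 140, 140, 138, 139]
214 [129, 126, 128, 127, 80, 77, 87, 137, 138, 139, 138, 138, 139, 137, 141, 140]
218 [129, 130, 127, 81, 75, 79, 136, 140, 140, 139, 138, 139, 136, 136, 140, 140]
222 [130, 130, 129, 83, 77, 119, 138, 137, 141, 138, 137, 137, 138, 138, 138, 141]
226 [131, 131, 83, 77, 92, 135, 136, 139, 139, 139, 142, 138, 138, 138, 141, 139]
230 [131, 84, 75, 79, 136, 140, 139, 139, 138, 140, 138, 136, 138, 138, 137, 137]
242 [133, 132, 135, 132, 133, 131, 78, 55, 127, 93, 87, 89, 85, 92]
246 [133, 131, 131, 130, 133, 132, 66, 90, 129, 130, 131, 132, 132, 131]
250 [134, 132, 132, 133, 135, 79, 64, 127, 135, 134, 136, 135, 134, 134]
255 [135, 133, 134, 133, 82, 52, 126, 135, 132, 135, 135, 137, 134, 134]
260 [133, 132, 132, 106, 59, 112, 129, 131, 132, 130, 131, 132, 130, 133]
```

View pics/t13.png

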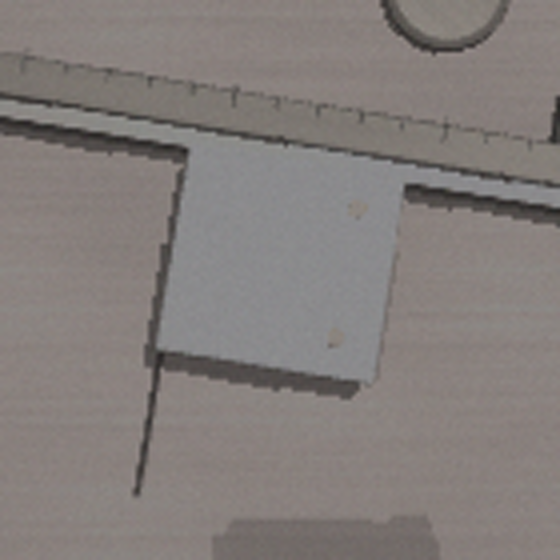

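View pics/s13.png

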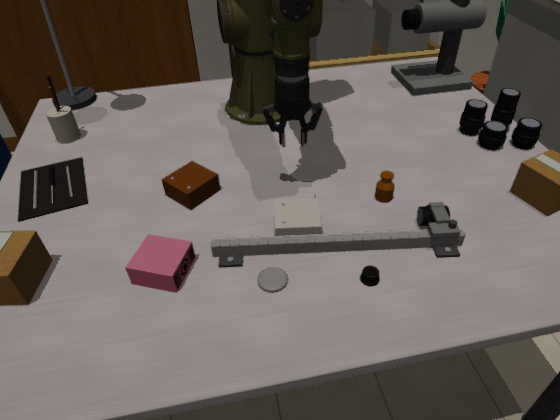

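View pics/t13f.png

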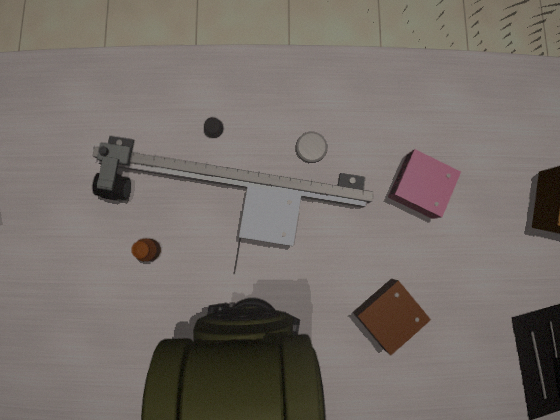

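```bash
python3 - <<'E'
from h import *
i=pickle.load(open("im13.pkl","rb"))
E=np.array([onz(i,e,v,.05)[:2] for v,e in ((196,245.25),(200,244.5),(205,243.78),(210,242.8),(214,242.34),(218,241.5),(222,240.8),(226,240.25),(230,239.5))])
i0=pickle.load(open("im0.pkl","rb"))["top"];g=cv2.cvtColor(i0["pixels"],cv2.COLOR_RGB2GRAY).astype(float)
L=[]
for v in range(194,268):
    c=round(248-(v-190)*13/83); w=np.arange(c-4,c+5); d=np.clip(np.median(g[v,w])-8-g[v,w],0,None)
    L.append(onz(i0,(w*d).sum()/d.sum(),v,0)[:2])
L=np.array(L)
def fit(P): 
    a=np.polyfit(P[:,0],P[:,1],1);r=P[:,1]-np.polyval(a,P[:,0]);return a,r.std()
a,ra=fit(L);b,rb=fit(E)
print("line ang",np.degrees(np.arctan(a[0])),ra,"edge ang",np.degrees(np.arctan(b[0])),rb)
for x in (.53,.58,.63): print(x,"edge-line along t (mm)",1000*(np.polyval(b,x)-np.polyval(a,x))*np.cos(np.arctan(a[0])))
E
```

```text
line ang -9.383791780332261 0.0002619141862405298 edge ang -9.318717381059304 0.00012248888901152867
0.53 edge-line along t (mm) -0.4852272226871924
0.58 edge-line along t (mm) -0.4276796457982868
0.63 edge-line along t (mm) -0.3701320689093949
```

```bash
python3 -c "
from bench import workorder
print(workorder.sign_off())"
```

```text
the job is handed in; nothing more can be done
None
```

I pushed the white block square against the strip and pressed it there with about 11 N felt. I then pushed it along the strip from its rear face to the line, pressed it home again at about 11 N, and let go. The job was handed in at about 27 s.

- **Position:** in the last top picture the front edge lies 0.4 mm short of the line's middle, which is on the 2.2 mm line and not past it. The edge is parallel to the line to within 0.1°.
- **Against the strip:** at the final press the block stopped within 1 mm of the position found at the first press. No gap to the strip shows in the picture.
- **Press force:** no end-of-call reading towards the strip was above 12 N. During the push along the rail, about 3 N held the block against the strip.
- **Flat on the counter:** the fingers dragged the block down with about 10 N during each press. The block looks flat on the counter.
- **Bystanders:** the lens carriage, cap, knob and loupe are at the same pixels as at the start.
- **Disagreements:** at the start the two cameras put the block up to 6 mm apart. I relied on the top camera and on feel, and did not use the scene camera for the final measurement. At the final press, contact came 0.8 mm deeper than at the first. That fits the line and the block edge both measuring about 0.3° from the rail angle I used.

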